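Locate an instrument housing in the length stop

ROBOT

A 6-joint arm with a two-finger parallel gripper is mounted at the origin on the work surface. World frame = base frame: x ahead of the robot, y to its left, z up, the work surface at z = 0. Lengths are in m, angles in rad, forces in N, time in s.
With the tool pointing down it reaches from about 0.375 to 0.9 m from the base axis. Payload 3.1 kg.
Tool frame: the origin (TCP) lies at the very end of the fingers, on their centre line; the grasp point (between the pads) lies 19 mm behind it; z points along the fingers, y is the direction in which the jaws open and shut (so a half turn about z gives the same grasp; the last joint's range is limited). The gripper opens to 85 mm and grips with 20 to 120 N. Pads are 22 mm wide; open, the fingers measure 114 mm over their backs; the gripper's body (76 mm by 85 mm) begins 54 mm behind the grasp point. The pads swing forward as they close: fully open they stand 13 mm farther back than shut.
Start: joints at [-1.327, 0.527, 1.433, -0, 1.181, -0.178], TCP at [0.256, -0.57, 0.231] pointing down, gripper open.
Joint ranges: [-3.08, 3.08], [-0.75, 2.2], [0.22, 2.44], [-1.43, 4.57], [0, 2.65], [-2.85, 2.85]. Speed limits (rad/s): [2.79, 2.79, 3.14, 3.14, 3.14, 3.14].

INTERFACE

Orientations are given as a unit quaternion [x, y, z, w].
In Python, from station import manip gives the robot as it stands. The module is installed in compiled form; this text tells all that it offers.
- The arm moves only by the tool send_rows, never from a script. Its argument "commands" is a list of rows, each an object with "delta_pos": the shift along the world's x, y, z in cm, a list of three; "yaw": the turn about the world's z in rad. A call has 1 to 10 rows; each row shifts and turns the pose as measured when the row begins; what a row does not reach is not made up. A row lasts 1/8 s, in which the tool goes at most 62.5 mm and 10.7 degrees, less where a joint would pass 70% of its speed; a pose out of reach is approached as far as the arm can. A call is refused whole if a number of a shift passes 6.25 or a number of a turn 0.188, either way. A call with a gripper value outside its range is refused whole. "grip" is the closure, from -1 (fully open) to 1 (shut), set as the call begins (left out, the last holds). The fingers move at their own pace and stop on an object; "force" is the grip in N (left out, the last holds). Time passes only in rows, so rows that do not move let the fingers close. It gives the time, the measured TCP pose, the force and the opening at its end, in the units of the state.
- manip.sense(): the state, without advancing time (a new reading comes with each control period).
- manip.snapshot(name): name is "scene" or "side" or "wrist"; returns the picture (384x512x3 uint8, blue, green, red); there is no depth.
- manip.get_calibration(name): a dict with "fx", "fy", "cx", "cy" (pixels), "world_to_cam" (4x4, takes a point from world to camera coordinates); the wrist camera has in their place "mount" (4x4, takes a point from camera to tool coordinates, whose origin is the TCP and whose axes are the flange's). Camera axes: x right, y down, z forward; pixel columns grow to the right and rows downward; lengths in m; the calibration is good to about 2 mm. A picture is of the moment at which its call begins: read the wrist's pose just before it. get_calibration takes no time and is no camera call.
- manip.sign_off(): hands the job in, once; it reports no verdict.
The state is a dict: "t": time; "q": joint angles; "qd": joint speeds; "tau": joint torques, N m; "tcp_pos": TCP position; "tool_rot": TCP orientation; "force": force on the tool from outside, world axes, zero at the start; "ft_torque": the same for the moment, N m; "finger_gap": opening from 0.0 (shut) to 1.0 (fully open).
Only numpy, scipy, OpenCV 4.12 (cv2) and the standard library are available. Lean on these libraries where they do the work, as an engineer would, in place of code of your own. Each camera call takes 0.05 s, during which the arm holds its last target. There are 200 camera calls.

TASK

Push the oblong instrument housing across the bench until its long side lies flat against the fence, then push the sliding stop along the fence until the housing is trapped, without gaps, between it and the fixed end stop. Only push: do not pick up, lift or tip anything, and leave the other things on the bench where they are.

Things in the scene. Friction and masses are not known exactly. Their poses are not given: they have to be found in the camera images.
- case: Oblong instrument housing to be pushed: closed grey plastic box, aluminium lid, dark window and two black dots on top; 64 (own x) x 100 (own y) x 40 mm high, 0.3 to 0.65 kg, loose on the bench. Origin: centre of its underside. Starts off the fence on the robot's side, turned up to 20 degrees from it; either long side may go against the fence. At home its origin is at nest x = -32, y = -50 mm.
- nest: Length-stop fixture fixed to the bench: aluminium fence and end stop forming an inside corner. Origin: that corner at bench height. Own x points square into the fence, away from the robot; own y along the fence towards the end stop (robot's left). The fence's contact face is the plane x = 0, from y = 0 to -300 mm; fence 15 mm thick, 30 mm high.
- jaw (a joint): Position (m) of the sliding stop: 0 = farthest from the end stop, grows as it slides towards it (nest +y); starts at 0 to 0.035, limit 0.17. Its face that meets the housing lies at nest y = -0.24 + this value: 0.140 with the housing home and touching. Slides with about 2.5 N of friction, stays where left.
- jaw_push (a point): Sliding stop's outer face, turned away from the end stop: the point to push in nest +y, at nest x = -30 mm, 23 mm above the bench. The stop is a dark steel block 30 mm thick (along y), in front of the fence out to nest x = -60 mm, 3 to 43 mm high, bridging over the fence to x = +30 mm, with a small black knob (22 mm wide, top at 55 mm) over the fence.
- end_stop (a point): Middle of the fixed end stop's contact face (nest x = -30, y = 0), 17 mm above the bench. The end stop is an aluminium bar from the fence out to nest x = -60 mm, 15 mm thick (nest y 0 to 15), 34 mm high (37 with its screws); its contact face is the plane nest y = 0.
- small_case: Bystander: a small square housing of the same make, 60 x 60 x 32 mm, near the outer end of the fence on the robot's side. Leave alone. Origin: centre of its underside.
- tape: Bystander: roll of yellow tape lying flat, 90 mm across, 24 mm high, to the left beyond the end stop. Leave alone. Origin: centre of its underside.
- jar: Bystander: clear jar with a black lid, 56 mm across, 60 mm high, to the left beyond the end stop. Leave alone. Origin: centre of its underside.
- driver: Bystander: screwdriver with yellow handle, 190 mm long, lying behind the fence. Leave alone. Origin: about its middle.
- flask: Bystander: white bottle, 52 mm across, 110 mm high, at the left of the bench. Leave alone. Origin: centre of its underside.
There are look-alikes about, which are no part of the job. Leave any blue, green or orange look-alike of the case alone.

How it is judged:
On the way, in this order (a step that is already met when the one before it is completed fails the run):
1. the housing lies flat against the fence (x of case in the frame of nest above -0.0355 m and angle between the y axis of case and the y axis of nest, either way round below 0.05 rad), for 0.2 s.
2. the sliding stop traps the housing against the end stop (all of step 1 and y of case in the frame of nest between -0.0535 and -0.045 m and value of joint jaw above 0.136 m), for 0.2 s.
At the end, for the whole second after the job is handed in: The housing stands flat on the bench at rest, its long side within 3.5 mm of the fence and 0.05 rad of parallel to it, its end within 3.5 mm of the end stop, and the sliding stop has been pushed up to it (joint above 0.136 of a full 0.140) (all of step 2 and linear speed of case below 0.01 m/s and height (world z) of case below 0.004 m and angle between case's own z axis and vertical below 0.05 rad); the robot touches nothing.
It fails at once if the housing is lifted or tipped (height (world z) of case above 0.01 m or angle between case's own z axis and vertical above 0.2 rad).
It fails at once if a bystander is moved (over 15 mm) or lifted (distance of any of small_case, tape, jar, driver, flask from where it was at the start of the episode above 0.015 m).
It fails at once if a bystander is tipped (angle between any of small_case, tape, jar, flask's own z axis and vertical above 0.2 rad).
It also fails if it takes over 48 s, if anything falls off the work surface, if the arm or the gripper's body presses on something with over 40 N, if the wrist force passes 120 N, or if a joint passes its speed limit or range.

## Working session

There is one attempt and no reset: what is moved stays moved. The work goes in short steps, Python scripts to look and compute and a tool call to move; the robot and the scene stay as the last step left them, time stands still between calls to the robot, and variables do not carry over. Pictures are saved under pics/ and viewed, about 8 in all and at most 12, crops included, and the job is handed in when it is done.

Besides the shell and the picture viewer there is one more tool, called after "Call:" by a JSON object that holds its "api" and its "payload", one argument or row to a line. send_rows: Moves the arm, as the interface text tells. Its arguments: {"type":"object","properties":{"commands":{"type":"array","items":{"type":"object","properties":{"delta_pos":{"type":"array","items":{"type":"number"}},"yaw":{"type":"number"}}}},"grip":{"type":"number"},"force":{"type":"number"}},"required":["commands"]}

```bash
mkdir -p pics; cat > h.py <<'E'
import numpy as np, cv2
from station import manip
def ray(name,uv,z):
    c=manip.get_calibration(name); T=np.linalg.inv(c["world_to_cam"])
    out=[]
    for (u,v) in np.atleast_2d(uv):
        d=T[:3,:3]@np.array([(u-c["cx"])/c["fx"],(v-c["cy"])/c["fy"],1]); o=T[:3,3]
        out.append(o+d*(z-o[2])/d[2])
    return np.array(out)
def proj(name,P):
    c=manip.get_calibration(name); P=np.atleast_2d(P); X=(np.c_[P,np.ones(len(P))]@np.array(c["world_to_cam"]).T)[:,:3]
    return np.c_[X[:,0]/X[:,2]*c["fx"]+c["cx"],X[:,1]/X[:,2]*c["fy"]+c["cy"]]
E
python3 - <<'E'
from h import *
a=manip.snapshot("scene");b=manip.snapshot("side")
cv2.imwrite("pics/scene0.png",a);cv2.imwrite("pics/side0.png",b)
cv2.imwrite("pics/s0.png",cv2.resize(a,(800,600),interpolation=cv2.INTER_CUBIC))
cv2.imwrite("pics/d0.png",cv2.resize(b,(800,600),interpolation=cv2.INTER_CUBIC))
s=manip.sense();print(s)
for n in("scene","side"):
    c=manip.get_calibration(n);print(n,c["fx"],np.linalg.inv(c["world_to_cam"]).round(3))
E
```

```text
{'t': 0.1, 'q': array([-1.32748281e+00,  5.28386752e-01,  1.43379193e+00, -5.98995035e-06,
        1.18139524e+00, -1.78489127e-01]), 'qd': array([ 0.00207385, -0.0018528 , -0.00408033, -0.00013075,  0.00093335,
       -0.00017565]), 'tau': array([ 2.96102680e-04, -4.43305206e+01, -1.78587019e+01, -1.37480170e-04,
        3.89045643e-03,  3.75044678e-06]), 'tcp_pos': array([ 0.25575061, -0.56956334,  0.2304175 ]), 'tool_rot': array([ 9.77841910e-01,  2.09342347e-01, -3.48711600e-05, -9.90023338e-04]), 'force': array([ 0.70232354, -0.38332612,  0.46735833]), 'ft_torque': array([-0.05459098, -0.01808429,  0.05176856]), 'finger_gap': 1.000579678012176}
scene 488.8065335600735 [[-0.589  0.632 -0.504  1.352]
 [ 0.808  0.474 -0.35   0.578]
 [ 0.018 -0.613 -0.79   1.299]
 [ 0.     0.     0.     1.   ]]
side 394.79451704979596 [[-0.745 -0.331  0.579 -0.221]
 [-0.667  0.352 -0.656  0.889]
 [ 0.014 -0.875 -0.483  0.688]
 [ 0.     0.     0.     1.   ]]
```

View pics/s0.png

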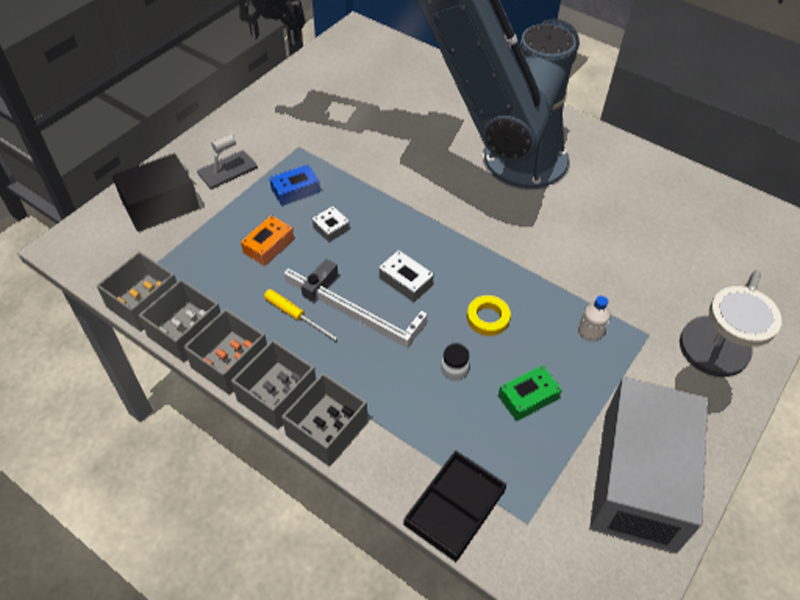

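View pics/d0.png

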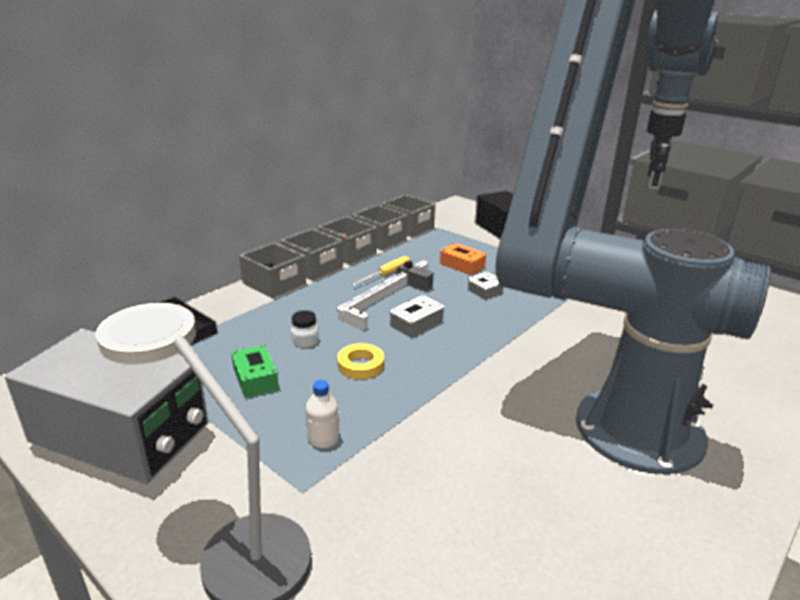

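The scene view shows the grey case at about (406,272) with its white lid, and the fence running from (287,271) to (408,338). The end stop is at (417,328), the jaw at (320,280), and the small case at (330,222). I'll get rough positions from these pixels.

```bash
python3 - <<'E'
from h import *
a=cv2.imread("pics/scene0.png")
hsv=cv2.cvtColor(a,cv2.COLOR_BGR2HSV)
m=((hsv[...,2]>170)&(hsv[...,1]<40)).astype(np.uint8)
m[:,330:]=0;m[:120]=0;m[230:]=0;m[:,:170]=0
cs,_=cv2.findContours(m,cv2.RETR_EXTERNAL,cv2.CHAIN_APPROX_NONE)
for c in cs:
    if cv2.contourArea(c)<60: continue
    r=cv2.minAreaRect(c);z=.04 if 230<r[0][0]<290 and r[0][1]<190 else .03
    q=cv2.approxPolyDP(c,3,True)[:,0]
    print(cv2.contourArea(c),r[0]);print(np.c_[q,ray("scene",q,z).round(3)])
for n,p,z in (("jaw",(320,270),.043),("knob",(312,280),.055),("tape",(489,314),.024),("jar",(456,354),.06),("small",(331,221),.032)):
    print(n,ray("scene",np.array(p)*.64,z).round(3))
cv2.imwrite("pics/c0.png",cv2.resize(a[110:240,160:340],None,fx=4.4,fy=4.4,interpolation=cv2.INTER_CUBIC))
c=manip.get_calibration("wrist");print(c)
E
```

```text
287.5 (236.06114196777344, 200.8765869140625)
[[ 2.04e+02  1.85e+02  6.44e-01 -1.27e-01  3.00e-02]
 [ 2.60e+02  2.17e+02  6.36e-01  9.50e-02  3.00e-02]
 [ 2.72e+02  2.01e+02  5.63e-01  8.90e-02  3.00e-02]
 [ 2.69e+02  1.99e+02  5.62e-01  7.70e-02  3.00e-02]
 [ 2.63e+02  2.06e+02  5.96e-01  7.80e-02  3.00e-02]
 [ 2.66e+02  2.09e+02  6.00e-01  9.20e-02  3.00e-02]
 [ 2.58e+02  2.12e+02  6.25e-01  7.80e-02  3.00e-02]]
432.0 (259.6538391113281, 172.76922607421875)
[[ 2.54e+02  1.60e+02  4.65e-01 -5.50e-02  4.00e-02]
 [ 2.43e+02  1.71e+02  5.26e-01 -5.60e-02  4.00e-02]
 [ 2.65e+02  1.86e+02  5.33e-01  4.00e-02  4.00e-02]
 [ 2.76e+02  1.74e+02  4.70e-01  4.00e-02  4.00e-02]]
207.0 (211.00003051757812, 140.00001525878906)
[[ 2.13e+02  1.32e+02  4.39e-01 -2.56e-01  3.00e-02]
 [ 2.00e+02  1.39e+02  4.93e-01 -2.71e-01  3.00e-02]
 [ 2.10e+02  1.49e+02  5.09e-01 -2.13e-01  3.00e-02]
 [ 2.22e+02  1.41e+02  4.54e-01 -2.03e-01  3.00e-02]]
1357.0 (289.5639343261719, 134.98068237304688)
[[ 2.41e+02  1.20e+02  3.38e-01 -2.07e-01  4.00e-02]
 [ 3.29e+02  1.67e+02  3.37e-01  1.66e-01  4.00e-02]
 [ 3.29e+02  1.45e+02  2.51e-01  1.14e-01  4.00e-02]
 [ 2.81e+02  1.20e+02  2.50e-01 -9.10e-02  4.00e-02]]
jaw [[ 0.61  -0.151  0.043]]
knob [[ 0.648 -0.14   0.055]]
tape [[0.479 0.193 0.024]]
jar [[0.624 0.204 0.06 ]]
small [[ 0.479 -0.229  0.032]]
{'fx': 286.5180760473061, 'fy': 286.5180760473061, 'cx': 257.533617056233, 'cy': 194.76603633082772, 'mount': array([[ 3.72939519e-04, -9.50088870e-01, -3.11979165e-01,
         8.02924232e-02],
       [ 9.99999663e-01,  5.82694766e-04, -5.79116936e-04,
        -8.43171837e-04],
       [ 7.32001182e-04, -3.11978844e-01,  9.50088767e-01,
        -1.43229884e-01],
       [ 0.00000000e+00,  0.00000000e+00,  0.00000000e+00,
         1.00000000e+00]])}
```

View pics/c0.png

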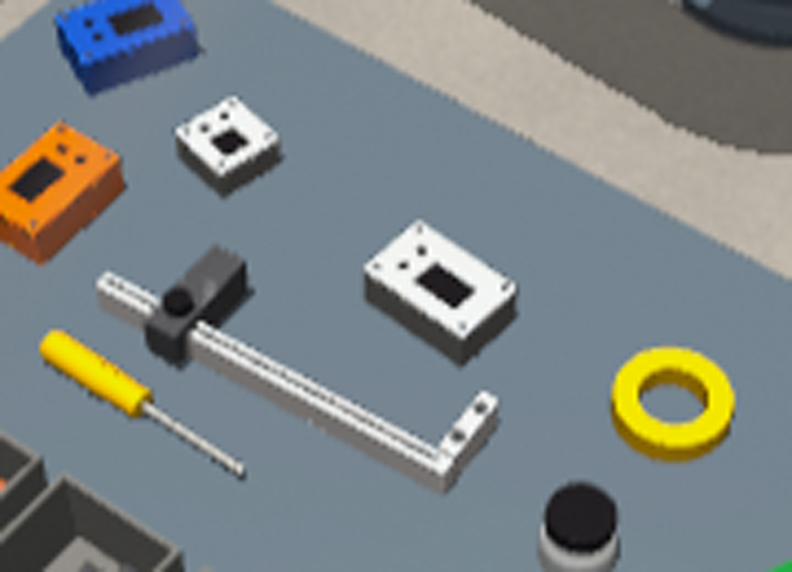

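The rough fix puts the case at about (0.498, -0.008), the corner near (0.62, 0.08) and the jaw near (0.60, -0.15). I'll move over the area for a closer look with the wrist camera.

Call:
{"api": "send_rows", "payload": {
  "commands": [
    {"delta_pos":[2.6,4.9,0.2],"yaw":-0.042},
    {"delta_pos":[2.6,4.9,0.2],"yaw":-0.042},
    {"delta_pos":[2.6,4.9,0.2],"yaw":-0.042},
    {"delta_pos":[2.6,4.9,0.2],"yaw":-0.042},
    {"delta_pos":[2.6,4.9,0.2],"yaw":-0.042},
    {"delta_pos":[2.6,4.9,0.2],"yaw":-0.042},
    {"delta_pos":[2.6,4.9,0.2],"yaw":-0.042},
    {"delta_pos":[2.6,4.9,0.2],"yaw":-0.042},
    {"delta_pos":[2.6,4.9,0.2],"yaw":-0.042},
    {"delta_pos":[2.6,4.9,0.2],"yaw":-0.042}
  ],
  "grip": 0
}}

```text
t: 1.35
tcp_pos: [0.5184, -0.067, 0.2474]
tool_rot: [1.0, -0.011, -0.0, -0.002]
force: [0.9, -0.5, -0.2]
finger_gap: 0.501
```

Call:
{"api": "send_rows", "payload": {
  "commands": [
    {"delta_pos":[0,0,0],"yaw":0},
    {"delta_pos":[0,0,0],"yaw":0}
  ]
}}

```text
t: 1.6
tcp_pos: [0.5189, -0.0634, 0.2468]
tool_rot: [1.0, -0.007, -0.001, -0.002]
force: [-0.3, -0.5, -0.1]
finger_gap: 0.502
```

```bash
cat >> h.py <<'E'
from scipy.spatial.transform import Rotation as R
def wcam(s):
    c=manip.get_calibration("wrist"); T=np.eye(4); T[:3,:3]=R.from_quat(s["tool_rot"]).as_matrix(); T[:3,3]=s["tcp_pos"]
    return c,T@c["mount"]
def wray(s,uv,z):
    c,T=wcam(s); uv=np.atleast_2d(uv).astype(float)
    d=np.c_[(uv[:,0]-c["cx"])/c["fx"],(uv[:,1]-c["cy"])/c["fy"],np.ones(len(uv))]@T[:3,:3].T; o=T[:3,3]
    return o+d*((z-o[2])/d[:,2])[:,None]
E
python3 - <<'E'
from h import *
import pickle
s=manip.sense();a=manip.snapshot("wrist");cv2.imwrite("pics/w1.png",a);pickle.dump(s,open("w1.pkl","wb"))
cv2.imwrite("pics/w1b.png",cv2.resize(a,(800,600),interpolation=cv2.INTER_CUBIC))
print(s["t"],s["tcp_pos"],R.from_quat(s["tool_rot"]).as_matrix().round(3),s["finger_gap"])
E
```

```text
1.6 [ 0.51891617 -0.06336929  0.24677806] [[ 1.    -0.015 -0.002]
 [-0.015 -1.     0.005]
 [-0.002 -0.005 -1.   ]] 0.5018067263955305
```

View pics/w1b.png

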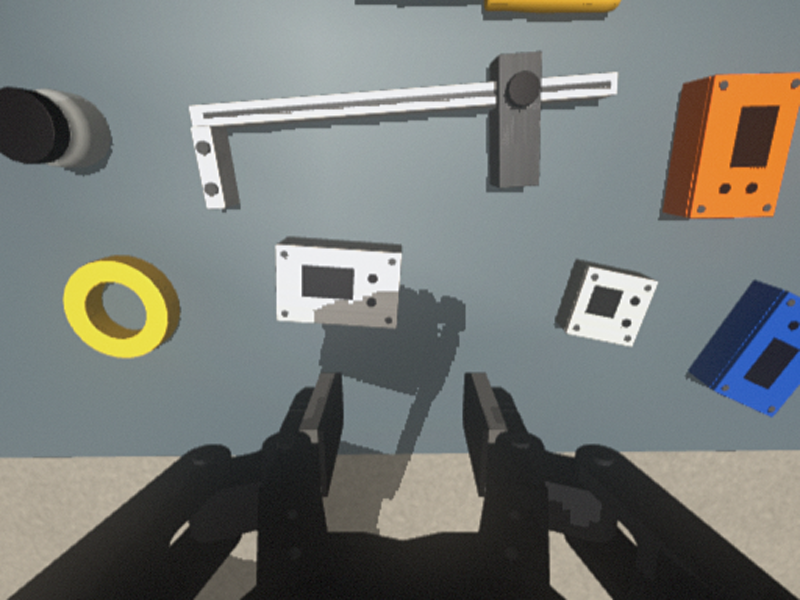

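The wrist view is clear: case lid corners at (277,245), (402,246), (398,327) and (276,320). The fence's inner edge runs from (191,127) to (493,103), the end stop face from (211,127) to (226,207), and the jaw's outer face is at u≈540. I'll turn these into the nest frame.

```bash
python3 - <<'E'
from h import *
import pickle
s=pickle.load(open("w1.pkl","rb")); W=lambda p,z:wray(s,np.array(p)*.64,z)[:,:2]
case=W([(277,245),(402,246),(398,327),(276,320)],.04)
f=W([(232,125),(490,104),(540,100),(617,94)],.03); e=W([(213,135),(226,207)],.034); j=W([(539,185),(541,60)],.043); ji=W([(488,185)],.043)
print("case",case.round(4),case.mean(0),"len",np.linalg.norm(case[0]-case[1]),np.linalg.norm(case[1]-case[2]))
d=case[0]-case[1]+case[3]-case[2];print("case yaw(y axis from world y)",np.degrees(np.arctan2(-d[0],d[1])))
d=f[0]-f[3];y=d/np.linalg.norm(d);x=np.array([y[1],-y[0]]);print("fence yaw",np.degrees(np.arctan2(-d[0],d[1])),f.round(4))
c0=f[0]-y*((f[0]-e.mean(0))@y);print("corner",c0,"x",x,"y",y)
n=lambda p:np.c_[(p-c0)@x,(p-c0)@y].round(4)
print("nest: case",n(case),n(case.mean(0)[None]),"end",n(e),"jaw out",n(j),"in",n(ji))
sm=W([(577,262),(657,281),(632,346),(566,331)],.032);print("small",n(sm),sm.mean(0))
for q in((-.03,-.05),(-.032,-.05)):print(c0+q[0]*x+q[1]*y)
print("jaw_push world",c0-.03*x+n(j)[:,1].mean()*y)
E
```

```text
case [[ 0.534   0.0375]
 [ 0.5319 -0.0612]
 [ 0.4634 -0.0569]
 [ 0.471   0.0448]] [ 0.5000656  -0.00897237] len 0.09871815315757723 0.06856278730810114
case yaw(y axis from world y) -2.7531114662101577
fence yaw 3.3949143415563525 [[ 0.6232  0.0648]
 [ 0.6347 -0.1275]
 [ 0.6369 -0.1641]
 [ 0.64   -0.22  ]]
corner [0.62229955 0.07923659] x [0.99824509 0.05921777] y [-0.05921777  0.99824509]
nest: case [[-0.0906 -0.0365]
 [-0.0986 -0.1349]
 [-0.1666 -0.1265]
 [-0.1531 -0.0254]] [[-0.1272 -0.0808]] end [[-0.0062 -0.0004]
 [-0.059   0.0004]] jaw out [[-0.0595 -0.2407]
 [ 0.0243 -0.2402]] in [[-0.0567 -0.2026]]
small [[-0.1236 -0.2759]
 [-0.1445 -0.3424]
 [-0.2018 -0.327 ]
 [-0.1837 -0.2695]] [ 0.47717564 -0.23360836]
[0.59531309 0.0275478 ]
[0.5933166  0.02742937]
jaw_push world [ 0.60659111 -0.16256797]
```

Call:
{"api": "send_rows", "payload": {
  "commands": [
    {"delta_pos":[-3.1,1.7,-1],"yaw":0.025},
    {"delta_pos":[-3.1,1.7,-1],"yaw":0.025},
    {"delta_pos":[-3.1,1.6,-1],"yaw":0.025},
    {"delta_pos":[0,0,-4],"yaw":0},
    {"delta_pos":[0,0,-4],"yaw":0},
    {"delta_pos":[0,0,-4],"yaw":0},
    {"delta_pos":[0,0,-4],"yaw":0},
    {"delta_pos":[0,0,-2],"yaw":0},
    {"delta_pos":[0,0,0],"yaw":0}
  ],
  "grip": -0.4
}}

```text
t: 2.78
tcp_pos: [0.4219, -0.0257, 0.0328]
tool_rot: [1.0, 0.019, 0.002, -0.001]
force: [-0.6, -0.1, 0.2]
finger_gap: 0.698
```

Call:
{"api": "send_rows", "payload": {
  "commands": [
    {"delta_pos":[0,1.2,-1.2],"yaw":0.021},
    {"delta_pos":[0,0,-1],"yaw":0},
    {"delta_pos":[0,0,0],"yaw":0}
  ]
}}

```text
t: 3.15
tcp_pos: [0.4232, -0.0143, 0.0112]
tool_rot: [1.0, 0.029, 0.004, -0.0]
force: [-0.0, -0.2, 0.2]
finger_gap: 0.701
```

Call:
{"api": "send_rows", "payload": {
  "commands": [
    {"delta_pos":[1,0.06,0],"yaw":0},
    {"delta_pos":[1,0.06,0],"yaw":0},
    {"delta_pos":[1,0.06,0],"yaw":0},
    {"delta_pos":[1,0.06,0],"yaw":0},
    {"delta_pos":[1,0.06,0],"yaw":0},
    {"delta_pos":[1,0.06,0],"yaw":0},
    {"delta_pos":[1,0.06,0],"yaw":0},
    {"delta_pos":[1,0.06,0],"yaw":0}
  ]
}}

```text
t: 4.15
tcp_pos: [0.5043, -0.008, 0.0121]
tool_rot: [1.0, 0.03, -0.0, -0.001]
force: [-3.2, 0.0, 3.4]
finger_gap: 0.7
```

Call:
{"api": "send_rows", "payload": {
  "commands": [
    {"delta_pos":[1,0.06,0],"yaw":0},
    {"delta_pos":[1,0.06,0],"yaw":0},
    {"delta_pos":[1,0.06,0],"yaw":0},
    {"delta_pos":[0.8,0.05,0],"yaw":0}
  ]
}}

```text
t: 4.65
tcp_pos: [0.5452, -0.0055, 0.0121]
tool_rot: [1.0, 0.03, -0.0, -0.001]
force: [-2.8, -0.6, 3.2]
finger_gap: 0.699
```

Call:
{"api": "send_rows", "payload": {
  "commands": [
    {"delta_pos":[0.4,0.02,0],"yaw":0},
    {"delta_pos":[0.3,0.02,0],"yaw":0},
    {"delta_pos":[0.2,0.01,0],"yaw":0}
  ]
}}

```text
t: 5.03
tcp_pos: [0.553, -0.0049, 0.0119]
tool_rot: [1.0, 0.03, -0.002, -0.001]
force: [-7.6, -1.5, 4.3]
finger_gap: 0.696
```

Call:
{"api": "send_rows", "payload": {
  "commands": [
    {"delta_pos":[0.4,0.02,0],"yaw":0},
    {"delta_pos":[0.4,0.02,0],"yaw":0},
    {"delta_pos":[0.4,0.02,0],"yaw":0}
  ]
}}

```text
t: 5.4
tcp_pos: [0.5525, -0.0041, 0.0112]
tool_rot: [0.999, 0.029, -0.016, -0.003]
force: [-9.6, -3.7, 6.3]
finger_gap: 0.697
```

```bash
python3 - <<'E'
from h import *
s=manip.sense();print(s["tcp_pos"],s["force"])
a=manip.snapshot("scene")
cv2.imwrite("pics/c2.png",cv2.resize(a[110:240,160:340],None,fx=4.4,fy=4.4,interpolation=cv2.INTER_CUBIC))
E
```

```text
[ 0.55246327 -0.00410328  0.01115535] [-9.64509969 -3.66220696  6.28117465]
```

View pics/c2.png

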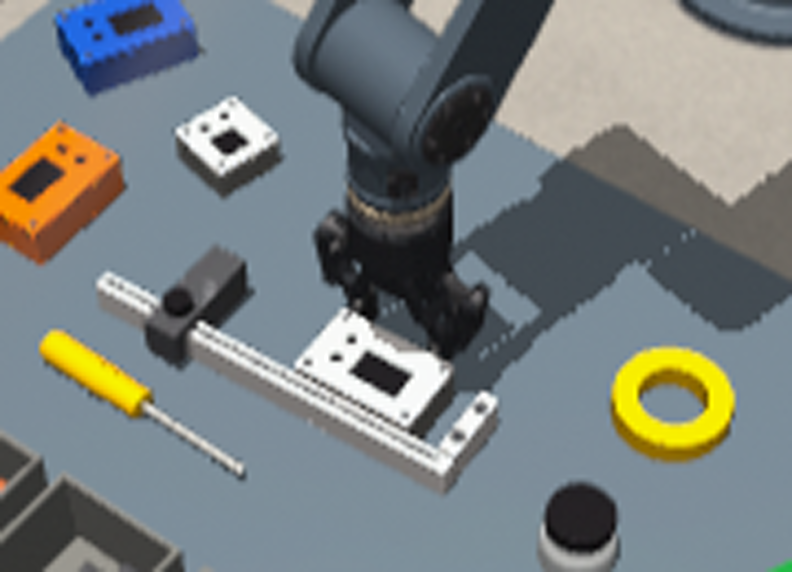

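The case sits flush along the fence at about (375,370), and force has risen to 10 N. Next I'll back off, rise, and go round behind the jaw with the fingers shut.

Call:
{"api": "send_rows", "payload": {
  "commands": [
    {"delta_pos":[-1.5,-0.09,0],"yaw":0},
    {"delta_pos":[-2,-0.12,0],"yaw":0},
    {"delta_pos":[-1.5,-0.09,0],"yaw":0},
    {"delta_pos":[0,0,4],"yaw":0},
    {"delta_pos":[0,0,4],"yaw":0},
    {"delta_pos":[0,0,4],"yaw":0},
    {"delta_pos":[2.5,-5,0],"yaw":0},
    {"delta_pos":[2.5,-5,0],"yaw":0},
    {"delta_pos":[2.5,-5,0],"yaw":0},
    {"delta_pos":[2.5,-5,0],"yaw":0}
  ]
}}

```text
t: 6.7
tcp_pos: [0.6123, -0.2118, 0.1375]
tool_rot: [1.0, 0.031, -0.002, 0.0]
force: [0.7, -0.5, 0.8]
finger_gap: 0.703
```

Call:
{"api": "send_rows", "payload": {
  "commands": [
    {"delta_pos":[0,0,0],"yaw":0},
    {"delta_pos":[0,0,0],"yaw":0},
    {"delta_pos":[0,0,0],"yaw":0}
  ],
  "grip": 1
}}

```text
t: 7.08
tcp_pos: [0.6146, -0.216, 0.1373]
tool_rot: [1.0, 0.029, 0.0, 0.002]
force: [-1.2, 1.0, 0.1]
finger_gap: 0.061
```

```bash
python3 - <<'E'
from h import *
import pickle
s=manip.sense();print(s["tcp_pos"],s["tool_rot"],s["force"],s["finger_gap"])
a=manip.snapshot("wrist");pickle.dump(s,open("w2.pkl","wb"));cv2.imwrite("pics/w2.png",a)
cv2.imwrite("pics/w2b.png",cv2.resize(a,(800,600),interpolation=cv2.INTER_CUBIC))
E
```

```text
[ 0.6146028  -0.21595559  0.13732421] [9.99584824e-01 2.87433513e-02 4.01810929e-04 1.95888431e-03] [-1.15340642  0.99496794  0.07121017] 0.06110827740528472
```

View pics/w2b.png

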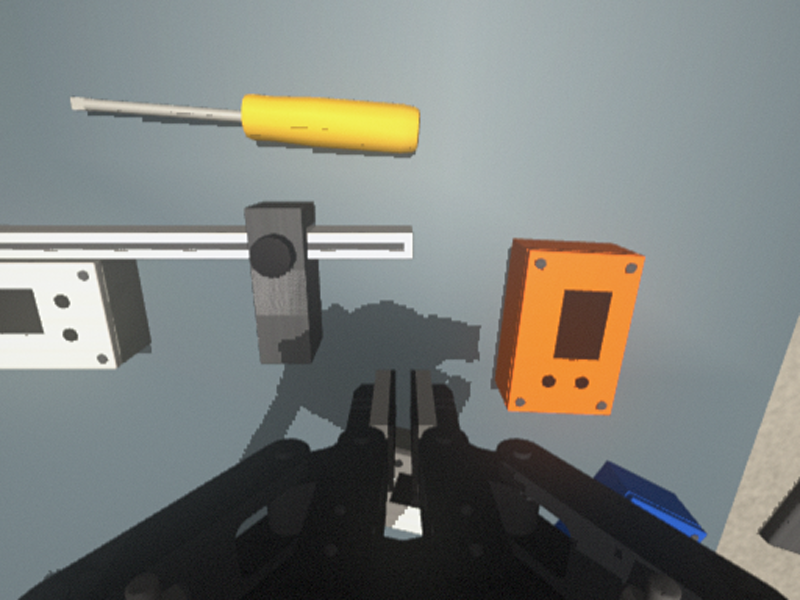

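The fingers are clear of the orange box, whose left edge is at u≈495 px, and the jaw is ahead at u 245–320 px. Descending behind the jaw.

Call:
{"api": "send_rows", "payload": {
  "commands": [
    {"delta_pos":[-0.5,1.0,-3],"yaw":0.002},
    {"delta_pos":[0,0,-3.5],"yaw":0},
    {"delta_pos":[0,0,-3],"yaw":0},
    {"delta_pos":[0,0,-2],"yaw":0},
    {"delta_pos":[0,0,-0.8],"yaw":0},
    {"delta_pos":[0,0,0],"yaw":0}
  ]
}}

```text
t: 7.88
tcp_pos: [0.6096, -0.1996, 0.0137]
tool_rot: [0.999, 0.033, 0.002, 0.002]
force: [0.0, 0.4, -0.3]
finger_gap: 0.0
```

Call:
{"api": "send_rows", "payload": {
  "commands": [
    {"delta_pos":[-0.06,1,0],"yaw":0},
    {"delta_pos":[-0.06,1,0],"yaw":0},
    {"delta_pos":[-0.06,1,0],"yaw":0},
    {"delta_pos":[-0.06,1,0],"yaw":0},
    {"delta_pos":[-0.06,1,0],"yaw":0},
    {"delta_pos":[-0.06,1,0],"yaw":0},
    {"delta_pos":[-0.06,1,0],"yaw":0},
    {"delta_pos":[-0.06,1,0],"yaw":0}
  ]
}}

```text
t: 8.88
tcp_pos: [0.6069, -0.1172, 0.0168]
tool_rot: [0.999, 0.034, 0.005, 0.005]
force: [-0.5, -2.5, -0.8]
finger_gap: -0.005
```

Call:
{"api": "send_rows", "payload": {
  "commands": [
    {"delta_pos":[-0.1,1,-0.1],"yaw":0},
    {"delta_pos":[-0.1,1,-0.1],"yaw":0},
    {"delta_pos":[-0.1,1,-0.1],"yaw":0},
    {"delta_pos":[-0.06,0.8,0],"yaw":0},
    {"delta_pos":[-0.03,0.5,0],"yaw":0}
  ]
}}

```text
t: 9.5
tcp_pos: [0.6046, -0.0727, 0.0153]
tool_rot: [0.999, 0.034, 0.007, 0.007]
force: [0.0, -5.5, -0.1]
finger_gap: 0.0
```

Call:
{"api": "send_rows", "payload": {
  "commands": [
    {"delta_pos":[-0.02,0.4,0],"yaw":0},
    {"delta_pos":[-0.02,0.4,0],"yaw":0}
  ]
}}

```text
t: 9.75
tcp_pos: [0.6043, -0.0662, 0.0154]
tool_rot: [0.999, 0.035, 0.007, 0.009]
force: [-1.7, -16.3, -0.8]
finger_gap: 0.002
```

Call:
{"api": "send_rows", "payload": {
  "commands": [
    {"delta_pos":[-0.02,0.4,0],"yaw":0},
    {"delta_pos":[-0.02,0.4,0],"yaw":0},
    {"delta_pos":[-0.02,0.4,0],"yaw":0}
  ]
}}

```text
t: 10.12
tcp_pos: [0.6045, -0.0666, 0.0157]
tool_rot: [0.999, 0.039, 0.007, 0.018]
force: [-1.8, -17.1, 0.3]
finger_gap: 0.0
```

Call:
{"api": "send_rows", "payload": {
  "commands": [
    {"delta_pos":[0.06,-1,0],"yaw":0},
    {"delta_pos":[0.1,-2,0],"yaw":0},
    {"delta_pos":[0,0,3],"yaw":0},
    {"delta_pos":[0,0,5],"yaw":0},
    {"delta_pos":[0,0,5],"yaw":0},
    {"delta_pos":[-3,-1,5],"yaw":0},
    {"delta_pos":[-3,2,3],"yaw":0},
    {"delta_pos":[-2,3,2],"yaw":0},
    {"delta_pos":[0,3,0],"yaw":0},
    {"delta_pos":[0,0,0],"yaw":0}
  ]
}}

```text
t: 11.38
tcp_pos: [0.5193, -0.0251, 0.2496]
tool_rot: [0.999, 0.036, 0.004, 0.011]
force: [-0.1, 0.1, 0.4]
finger_gap: -0.0
```

```bash
python3 - <<'E'
from h import *
import pickle
s=manip.sense();print(s["tcp_pos"],s["tool_rot"],s["force"])
a=manip.snapshot("wrist");pickle.dump(s,open("w3.pkl","wb"));cv2.imwrite("pics/w3.png",a)
cv2.imwrite("pics/w3b.png",cv2.resize(a,(800,600),interpolation=cv2.INTER_CUBIC))
E
```

```text
[ 0.51929912 -0.02512111  0.24960316] [0.99929602 0.03573875 0.00387536 0.01073281] [-0.10182604  0.0955937   0.41440706]
```

View pics/w3b.png

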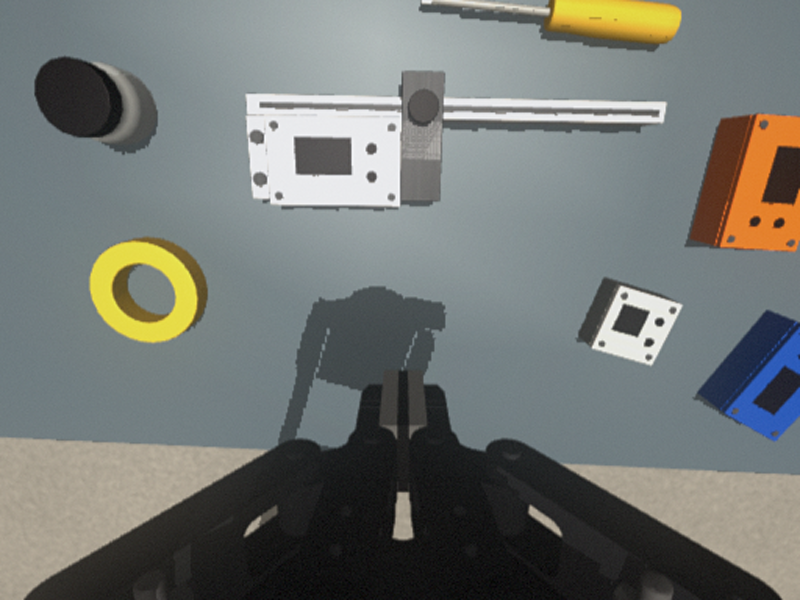

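The case, from (268,115) to (400,207), looks closed in between the end stop and the jaw, and lies along the fence. One numeric check before handing in.

```bash
python3 - <<'E'
from h import *
import pickle
s=pickle.load(open("w3.pkl","rb")); W=lambda p,z:wray(s,np.array(p)*.64,z)[:,:2]
f=W([(445,121),(664,124)],.03); d=f[0]-f[1]; y=d/np.linalg.norm(d); x=np.array([y[1],-y[0]])
lid=W([(268,206.5),(400,208)],.04); j=W([(440,200),(444,72)],.043); e=W([(250,198)],.034); el=y*.015
n=lambda p:np.c_[(p-f[0])@x,(p-f[0])@y].round(4)
print("near long side (want x=-.064)",n(lid)," jaw outer face",n(j)," end stop outer (jaw_out+.145 if home)",n(e))
dl=lid[0]-lid[1];print("angle",np.arctan2(dl@x,dl@y))
m=W([(611+20,321)],.032);print("small centre",m," before [0.477 -0.234]")
E
```

```text
near long side (want x=-.064) [[-0.0636  0.1352]
 [-0.0638  0.0335]]  jaw outer face [[-0.0572  0.003 ]
 [ 0.0311  0.0034]]  end stop outer (jaw_out+.145 if home) [[-0.0578  0.1502]]
angle 0.0022379690170544505
small centre [[ 0.48038895 -0.23063292]]  before [0.477 -0.234]
```

```bash
python3 -c "
from h import *
print(manip.sign_off())"
```

```text
the job is handed in; nothing more can be done
None
```

The housing is flat against the fence and trapped between the sliding stop and the end stop. I handed the job in at about 11.5 s of the 48 s; no verdict was reported.

I pushed the housing onto the fence with two part-open fingers until the force reached about 10 N. Then I pushed the sliding stop with shut fingers until it held at about 17 N, and drew the arm clear.

**Last checks (wrist camera):**
- **Fence:** the housing's near long side measured 63.7 mm from the fence face, against a nominal 64, and about 0.002 rad off parallel.
- **Sliding stop:** the span from its outer face to the end stop's outer face read 147 mm, against 145 mm with no gaps. The 2 mm difference is about the camera's accuracy, and the housing's own length read 101.7 mm in the same picture. The arm stopping dead where expected also points to a closed fit.
- **Bystanders:** I re-measured only the small case; its two readings were within 5 mm, from rough pixel picks. The tape, jar and screwdriver looked undisturbed in the last picture. The flask was out of view, but the arm never went near it.

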